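Unclamp a gel cassette and pack its wedges

ROBOT

A 6-joint arm with a two-finger parallel gripper is mounted at the origin on a cart in front of the work surface, level with it; the furniture and walls round the work are solid. World frame = base frame: x ahead of the robot, y to its left, z up, the work surface at z = 0. Lengths are in m, angles in rad, forces in N, time in s.
With the tool pointing down it reaches from about 0.275 to 1 m from the base axis. Payload 8.4 kg.
Tool frame: the origin (TCP) lies on the centre line of the jaws, within the pads' length; the fingertips stand 17 mm ahead of it and the grasp point (between the pads) lies 2 mm behind it (bot.tcp_to_tips is the z of the fingertips in the tool frame, in m); z points along the fingers, y is the line along which they close (so a half turn about z gives the same grasp; the last joint's range is limited). The gripper opens to 85 mm and grips with 20 to 120 N. Pads are 22 mm wide; open, the fingers measure 114 mm over their backs; the gripper's body (76 mm by 85 mm) begins 54 mm behind the grasp point. The pads swing forward as they close: fully open they stand 13 mm farther back than shut.
Start: joints at [-1.165, 0.353, 1.633, -0, 1.155, -0.002], TCP at [0.248, -0.574, 0.248] pointing down, gripper open.
Joint ranges: [-2.63, 2.63], [-0.92, 2.1], [0.06, 2.66], [-1.3, 4.44], [0, 2.69], [-3.02, 3.02]. Speed limits (rad/s): [2.22, 2.22, 2.79, 3.14, 3.14, 3.14].

INTERFACE

Orientations are given as a unit quaternion [x, y, z, w].
In Python, from workcell import bot, hand, kinematics, get_obs, vision, hand_in gives the robot as it stands. The module is installed in compiled form; this text tells all that it offers. Calls block until the motion is done:
- bot.reach(position, orientation): joint-space move of the TCP to a pose.
- bot.servo_line(position, ori=None, velocity=0.15): straight line of the TCP; ori=None keeps the orientation; velocity is the mean speed in m/s.
- bot.goto_joints(angles): joint-space move.
- hand.move_gripper(opening, strength=None): finger opening in m; strength is the grip in N (None keeps the last); returns when the fingers have stopped.
- bot.dwell(seconds).
- kinematics.solve_ik(position, orientation): joint angles nearest the present ones, or None.
- get_obs(): the state.
- vision.read_camera(name): name is "scene" or "top"; returns a dict with "frame" (400x640x3 uint8, red, green, blue), "intrinsics" (3x3 intrinsics, pixels), "view" (4x4, takes a point from world to camera coordinates). Camera axes: x right, y down, z forward; pixel columns grow to the right and rows downward; lengths in m; the calibration is good to about 2 mm. A picture is of the moment at which its call begins. There is no depth.
A pose or a line that the arm cannot do raises bot.IKError and nothing moves.
- hand_in(): hands the job in; it is judged then, once.
The state is a dict: "time_s": time; "joint_pos": joint angles; "joint_vel": joint speeds; "joint_efforts": joint torques, N m; "position": TCP position; "orientation": TCP orientation; "wrist_force": force on the tool from outside, world axes, zero at the start; "ft_torque": the same for the moment, N m; "gripper_width": finger opening in m; "grip_force": force on a finger pad.
Only numpy, scipy, OpenCV 4.12 (cv2) and the standard library are available. Lean on these libraries where they do the work, as an engineer would, in place of code of your own. Each camera call takes 0.05 s, during which the arm holds its last target. There are 200 camera calls.

TASK

The gel has set, so unclamp it: draw both blue wedges out of the reclined casting stand and lay them flat in the white tray beside the wedge already there, alternately head to tail so that the three fill it side by side. The wedges are jammed tight: rock each one a little from side to side while easing it up the slope until it slides free, without snatching it, and without dragging or lifting the stand. The glass cassette stays lying in its stand, and the other things stay where they are.

Things in the scene. Friction and masses are not known exactly. Their poses are not given: they have to be found in the camera images.
- stand: casting stand, 3 kg, loose on the desk: steel base 156 x 200 mm, aluminium bed 172 x 200 mm sloping 30 degrees, low edge to the robot, cross beam over the bed's lower half (top 56 mm off the bed, front 4 mm up-slope of the bed's middle). Origin: middle of the underside; x to the high side, z up; the bed's middle is 85 mm above it. A straight pull on a wedge drags or lifts the stand
- cassette: glass gel cassette, 120 x 160 x 10 mm, lying on the sloping bed against two lugs at its low edge, pressed down by the wedges; stays in the stand. Origin: middle of its underside; x up the slope, z off the bed
- wedge_left: blue plastic wedge, 120 mm long, 90 g. Origin: middle of its flat sole; x to the thin tip, z up from the sole. Width 50 mm at the head (x = -60 mm), tapering evenly to 26 mm at the tip; thickness 26 mm at the head, 8 mm at the tip. Grip fin at x = -43 mm, its top 55 mm above the sole. Jammed in the stand, 40 mm left of the cassette's middle, sole parallel to the bed, head and fin up the slope
- wedge_right: blue plastic wedge, 120 mm long, 90 g. Origin: middle of its flat sole; x to the thin tip, z up from the sole. Width 50 mm at the head (x = -60 mm), tapering evenly to 26 mm at the tip; thickness 26 mm at the head, 8 mm at the tip. Grip fin at x = -43 mm, its top 55 mm above the sole. Jammed in the stand, 40 mm right of the cassette's middle, sole parallel to the bed, head and fin up the slope
- wedge_spare: blue plastic wedge, 120 mm long, 90 g. Origin: middle of its flat sole; x to the thin tip, z up from the sole. Width 50 mm at the head (x = -60 mm), tapering evenly to 26 mm at the tip; thickness 26 mm at the head, 8 mm at the tip. Grip fin at x = -43 mm, its top 55 mm above the sole. Already lies in an outer lane of the tray and stays there
- wedge_left_fin (a point): middle of the upright ribbed grip fin, 45 mm above the sole at x = -43 mm of its wedge; the fin is 26 mm along x and 14 mm across y and stands on the wedge's top, here 23.5 mm above the sole; it can be gripped either way, with 25 mm free beside it. Jammed wedge: rubber presses it with about 35 N, a straight pull takes 30 to 45 N
- wedge_right_fin (a point): middle of the upright ribbed grip fin, 45 mm above the sole at x = -43 mm of its wedge; the fin is 26 mm along x and 14 mm across y and stands on the wedge's top, here 23.5 mm above the sole; it can be gripped either way, with 25 mm free beside it. It is slack after 27 mm of withdrawal, its tip clear of the beam after 62 mm
- pad_left (a joint): rise in m of the rubber pad under the left wedge: about 0 to 0.001 when jammed, 0.004 when free. The wedge pivots on this pad, at first at its x = +15 mm: turned left and right 6 to 8 degrees about that spot, flat on the bed, and eased 2 to 3.5 mm towards its head with each turn, it slides with little force, rising 0.15 mm off the bed per mm
- pad_right (a joint): the same for the right wedge: rise in m of its rubber pad, about 0 to 0.001 when jammed, 0.004 when free
- wedge_spare_fin (a point): middle of the upright ribbed grip fin, 45 mm above the sole at x = -43 mm of its wedge; the fin is 26 mm along x and 14 mm across y and stands on the wedge's top, here 23.5 mm above the sole; it can be gripped either way, with 25 mm free beside it. Of the spare wedge: shows to which end of the tray its head points
- tray_in (a point): middle of the floor of the white tray (fixed): inside 132 mm along x and 136 mm along y, floor 5 mm and rim 22 mm above the desk. Three lanes along x, 41 mm apart, 2 to 3 mm of play: y = -41 mm, the spare, head to -x; y = 0, head to +x; y = +41 mm, head to -x
- cylinder: bystander, leave it where it stands. clear measuring cylinder, foot 52 mm wide, 191 mm tall, between the stand and the tray. Origin: middle of its underside
- petri_0: bystander, leave it where it stands. petri dish, 60 mm across, 15 mm high. Origin: middle of its underside
- petri_1: bystander, leave it where it stands. second petri dish, 60 mm across, 15 mm high. Origin: middle of its underside
- timer: bystander, leave it where it stands. cream laboratory timer, 60 x 66 x 19 mm. Origin: middle of its underside
- mug: bystander, leave it where it stands. blue and white mug, 78 mm across, 92 mm high. Origin: underside
- bottle_green: bystander, leave it where it stands. wash bottle with a green nozzle, 58 mm across, 178 mm high. Origin: middle of its underside
Things that resemble listed ones, but are neither listed nor needed, are in the scene too. What is shaped like the wedge_spare but red is not meant.

How it is judged:
By the outcome, as a careful person would: the job done as asked, in the order asked, and still so for the second after the job is handed in, with the robot touching nothing.
It also fails if it takes over 72 s, if anything falls off the work surface, if the arm or the gripper's body presses on something with over 40 N, if the wrist force passes 120 N, or if a joint passes its speed limit or range.

## Working session

There is one attempt and no reset: what is moved stays moved. The work goes in short steps, each a Python script; the robot and the scene stay as the last script left them, time stands still between calls to the robot, and variables do not carry over. Pictures are saved under pics/ and viewed, at most 10 in all, crops included, and the job is handed in when it is done.

```bash
mkdir -p pics; python3 - <<'E'
from workcell import *
import cv2,numpy as np
np.set_printoptions(precision=4,suppress=True)
for n in("scene","top"):
    c=vision.read_camera(n); cv2.imwrite(f"pics/{n}0.png",c["frame"][:,:,::-1]); print(c["intrinsics"],c["view"])
print(get_obs())
E
```

```text
[[513.9933   0.     313.5504]
 [  0.     513.9933 193.8648]
 [  0.       0.       1.    ]] [[-0.9121 -0.4096 -0.0158  0.4968]
 [-0.3432  0.7842 -0.517   0.3237]
 [ 0.2242 -0.4661 -0.8559  1.4523]
 [ 0.      0.      0.      1.    ]]
[[396.0693   0.     316.6575]
 [  0.     396.0693 199.6005]
 [  0.       0.       1.    ]] [[-0.0022 -0.9998  0.0176 -0.0867]
 [-0.9947  0.0003 -0.1031  0.5657]
 [ 0.1031 -0.0178 -0.9945  1.2482]
 [ 0.      0.      0.      1.    ]]
{'time_s': 0.1, 'joint_pos': array([-1.1654,  0.3535,  1.6341, -0.    ,  1.1552, -0.0024]), 'joint_vel': array([ 0.0003, -0.0018, -0.0016,  0.0015,  0.0011,  0.0002]), 'joint_efforts': array([  0.0015, -60.6356, -34.2821,   0.0001,   0.004 ,   0.    ]), 'position': array([ 0.2477, -0.5734,  0.2477]), 'orientation': array([ 0.9793,  0.2025, -0.0001, -0.0006]), 'wrist_force': array([0.5629, 0.7133, 0.378 ]), 'ft_torque': array([0.0405, 0.0206, 0.021 ]), 'grip_force': 0.0, 'gripper_width': 0.08521060449930942}
```

View pics/scene0.png

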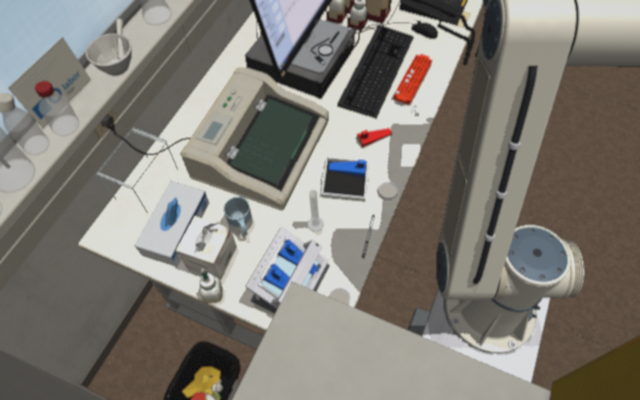

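View pics/top0.png

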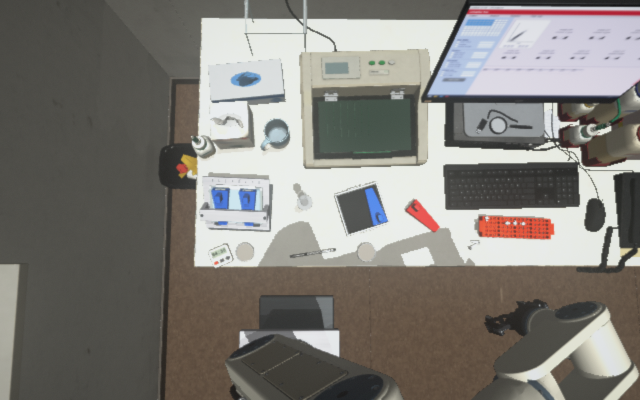

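Scene: stand at (287,268), tray at (345,178), red decoy at (375,136). Top: stand at (236,202), wedges at (222,200) and (248,200), tray at (361,208) with the spare at (376,204).
Could be taken for the wedges I want (top pixels): the stand's left wedge (222,200) and right wedge (248,200), the spare (376,204), the red wedge (422,215), the mug (275,132) and the tissue box (245,78). I choose the two in the stand and check that in a close crop.

```bash
python3 - <<'E'
import cv2,numpy as np
t=cv2.imread("pics/top0.png");s=cv2.imread("pics/scene0.png")
a=cv2.resize(t[165:240,190:280],None,fx=4.4,fy=4.4,interpolation=cv2.INTER_CUBIC)[:300,:400]
b=cv2.resize(t[170:245,320:420],None,fx=4,fy=4,interpolation=cv2.INTER_CUBIC)
c=cv2.resize(s[225:310,240:340],None,fx=4,fy=4,interpolation=cv2.INTER_CUBIC)[:300]
d=cv2.resize(s[145:220,300:400],None,fx=4,fy=4,interpolation=cv2.INTER_CUBIC)
cv2.imwrite("pics/crop1.png",np.vstack([np.hstack([a[:300,:396],b[:, :400]]),np.hstack([c[:,:396],d])]))
E
```

```text
(no output)
```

View pics/crop1.png

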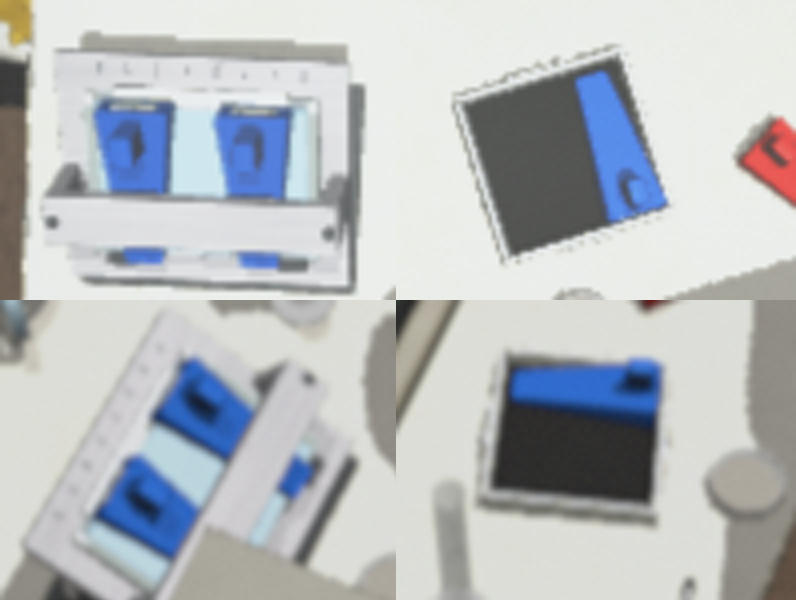

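The crop confirms it: two blue wedges in the stand, with fins at top pixels ≈(219,199) and (246,199), heads up-slope. The spare is in the right tray lane, its head near the robot (top ≈(377,217)). Next I measure.

```bash
cat > h.py <<'E'
import cv2,numpy as np
from workcell import *
np.set_printoptions(precision=4,suppress=True)
def ray(c,p):
    K,V=c["intrinsics"],c["view"];R,t=V[:3,:3],V[:3,3]
    d=R.T@np.linalg.inv(K)@[p[0],p[1],1.];return -R.T@t,d/np.linalg.norm(d)
def plane(c,p,z):
    o,d=ray(c,p);return o+d*(z-o[2])/d[2]
def tri(a,p,b,q):
    o1,d1=ray(a,p);o2,d2=ray(b,q)
    s=np.linalg.lstsq(np.c_[d1,-d2],o2-o1,rcond=None)[0]
    u,v=o1+s[0]*d1,o2+s[1]*d2;return (u+v)/2,np.linalg.norm(u-v)
def proj(c,P):
    q=c["intrinsics"]@(c["view"][:3,:3]@P+c["view"][:3,3]);return q[:2]/q[2]
E
python3 - <<'E'
from h import *
T=vision.read_camera("top");S=vision.read_camera("scene")
def zoom(c,x0,y0,w,h,k):
    im=cv2.resize(c["frame"][y0:y0+h,x0:x0+w,::-1],None,fx=k,fy=k,interpolation=cv2.INTER_LANCZOS4)
    for x in range(-(-x0//5)*5,x0+w,5):
        cv2.line(im,(int((x-x0+.5)*k),0),(int((x-x0+.5)*k),6 if x%10 else 14),(0,0,255),1)
        if x%10==0:cv2.putText(im,str(x),(int((x-x0+.5)*k)-12,26),0,.4,(0,0,255),1)
    for y in range(-(-y0//5)*5,y0+h,5):
        cv2.line(im,(0,int((y-y0+.5)*k)),(6 if y%10 else 14,int((y-y0+.5)*k)),(0,0,255),1)
        if y%10==0:cv2.putText(im,str(y),(16,int((y-y0+.5)*k)+4),0,.4,(0,0,255),1)
    return im
a=zoom(T,197,170,80,64,5);b=zoom(S,245,228,80,80,5)
o=np.zeros((400,800,3),np.uint8);o[:320,:400]=a;o[:,400:]=b
cv2.imwrite("pics/z1.png",cv2.resize(o,None,fx=1,fy=1))
for n,c,box in(("top",T,(325,175,75,65)),("scene",S,(315,150,60,55))):
    x0,y0,w,h=box;k=8
    im=cv2.resize(c["frame"][y0:y0+h,x0:x0+w],None,fx=k,fy=k,interpolation=cv2.INTER_CUBIC)
    g=cv2.cvtColor(im,cv2.COLOR_RGB2HSV);dark=((g[...,2]<135)|((g[...,0]>100)&(g[...,0]<125)&(g[...,1]>120))).astype(np.uint8)
    blue=((g[...,0]>100)&(g[...,0]<125)&(g[...,1]>120)).astype(np.uint8)
    for nm,m in(("tray",dark),("blue",blue)):
        m=cv2.morphologyEx(m,cv2.MORPH_OPEN,np.ones((13,13)))
        cs,_=cv2.findContours(m,0,2);q=max(cs,key=cv2.contourArea)
        ap=cv2.approxPolyDP(cv2.convexHull(q),.02*cv2.arcLength(q,True),True)[:,0]
        px=(ap+.5)/k-.5+[x0,y0]
        print(n,nm,px.tolist())
        for z in(.005,.022):print(z,[plane(c,p,z)[:2].round(4).tolist() for p in px])
E
```

```text
top tray [[374.9375, 184.3125], [386.3125, 220.5625], [348.1875, 232.9375], [336.8125, 195.5625]]
0.005 [[0.619, -0.281], [0.4989, -0.3164], [0.4587, -0.1906], [0.5816, -0.1543]]
0.022 [[0.6166, -0.2782], [0.4981, -0.3131], [0.4583, -0.189], [0.5796, -0.1532]]
top blue [[369.8125, 187.5625], [386.3125, 218.9375], [374.8125, 224.5625], [364.6875, 191.6875]]
0.005 [[0.6082, -0.2638], [0.5043, -0.3165], [0.4859, -0.2783], [0.5944, -0.2466]]
0.022 [[0.6059, -0.2612], [0.5033, -0.3132], [0.4852, -0.2755], [0.5923, -0.2443]]
scene tray [[327.5625, 158.9375], [364.9375, 161.3125], [362.8125, 195.8125], [323.3125, 191.4375]]
0.005 [[0.6218, -0.2865], [0.5038, -0.3274], [0.4614, -0.1996], [0.5837, -0.164]]
0.022 [[0.6172, -0.2755], [0.5006, -0.316], [0.4587, -0.1897], [0.5796, -0.1545]]
scene blue [[365.1875, 161.8125], [363.0625, 176.1875], [327.9375, 168.5625], [330.4375, 161.6875]]
0.005 [[0.5023, -0.3259], [0.4879, -0.2698], [0.6053, -0.2514], [0.6086, -0.2801]]
0.022 [[0.4991, -0.3144], [0.485, -0.259], [0.6008, -0.2408], [0.6041, -0.2692]]
```

View pics/z1.png

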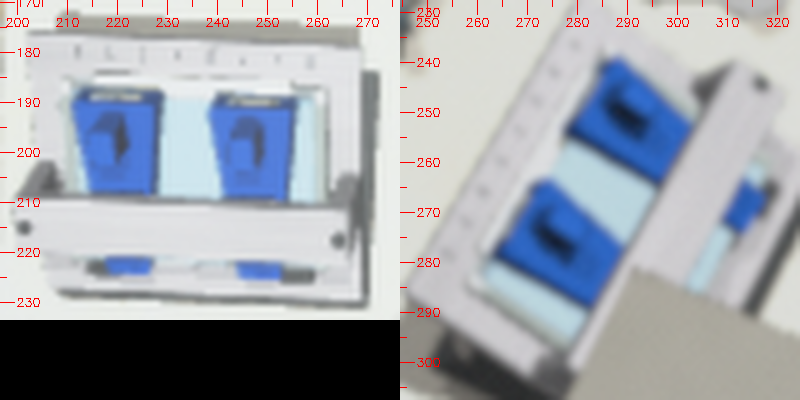

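Left view (top): wedges at x 211–229 and 239–257, fin tops ≈(217.4,198.5) and (245.2,199.8). Right view (scene): fins ≈(276,271) and (292,247). The tray rim triangulates at z≈0.022, centre (0.5387,−0.234), yaw ≈17.3°. Next come the fins and the stand yaw from colour masks.

```bash
python3 - <<'E'
from h import *
T=vision.read_camera("top");S=vision.read_camera("scene");k=8
R={}
for n,c,box in(("top",T,(203,183,60,24)),("scene",S,(255,232,55,62))):
    x0,y0,w,h=box
    im=cv2.resize(c["frame"][y0:y0+h,x0:x0+w],None,fx=k,fy=k,interpolation=cv2.INTER_CUBIC)
    g=cv2.cvtColor(im,cv2.COLOR_RGB2HSV);blue=((g[...,0]>100)&(g[...,0]<125)&(g[...,1]>120)).astype(np.uint8)
    blue=cv2.morphologyEx(blue,cv2.MORPH_CLOSE,np.ones((9,9)));blue=cv2.morphologyEx(blue,cv2.MORPH_OPEN,np.ones((15,15)))
    cs,_=cv2.findContours(blue,0,2);cs=sorted(cs,key=cv2.contourArea)[-2:]
    cs.sort(key=lambda q:q[:,0,0].mean())
    for nm,q in zip(("L","R"),cs):
        ap=cv2.approxPolyDP(cv2.convexHull(q),.02*cv2.arcLength(q,True),True)[:,0]
        m=np.zeros(blue.shape,np.uint8);cv2.drawContours(m,[q],-1,1,-1)
        v=g[...,2]
        print(n,nm,((ap+.5)/k-.5+[x0,y0]).round(1).tolist())
        # brightness map in centre of wedge
        xx,yy,ww,hh=cv2.boundingRect(q)
        small=cv2.cvtColor(c["frame"],cv2.COLOR_RGB2HSV)[y0+yy//k:y0+(yy+hh)//k+1,x0+xx//k:x0+(xx+ww)//k+1,2]
        print("origin",x0+xx//k,y0+yy//k);print("\n".join(" ".join("%3d"%e for e in r) for r in small))
E
```

```text
top L [[212.2, 189.4], [227.7, 189.7], [227.1, 206.4], [214.6, 206.4]]
origin 212 189
161 145 145 180 186 174 166 165 153 162 173 175 172 149 142 141 137
191 193 184 187 188 185 183 172 167 169 172 172 172 166 154 144 133
203 214 214 214 214 213 212 210 209 210 215 215 215 215 211 184 135
211 218 218 219 214 192 178 176 177 187 212 219 219 220 218 192 134
210 217 218 216 200 164 153 153 152 151 205 219 219 219 218 192 139
203 214 217 210 170 149 148 147 141 130 199 218 219 219 217 190 139
198 213 210 180 157 152 152 147 125 109 177 214 219 219 218 190 139
208 213 193 188 185 185 178 152 106  98 169 211 219 219 217 188 138
202 212 202 218 219 219 218 172 106  91 150 207 218 219 217 187 143
198 210 197 219 222 223 222 183 110  86 131 203 219 219 216 179 142
217 210 212 221 223 224 222 189 113  86 138 204 218 219 216 177 140
222 209 214 219 222 223 223 203 124 113 188 216 219 219 215 176 142
218 221 219 216 221 224 223 209 139 172 199 215 219 219 217 176 152
215 216 214 195 215 221 222 212 162 186 200 214 219 219 215 176 155
219 222 217 200 203 201 199 197 191 196 203 215 219 219 217 17
[... 6011 characters left out ...]
 176 179 186 188 175 153 163
219 218 206 188 165 137 118 119 137 158 175 185 191 193 192 186 182 180 183 188 181 161 155 179
222 221 220 217 206 184 156 128 118 125 144 163 180 191 194 192 188 188 187 186 171 152 166 192
221 222 222 222 220 214 196 169 144 124 119 130 152 172 186 191 192 193 193 182 159 155 179 199
222 222 222 222 222 221 218 206 188 169 144 127 127 143 163 179 191 193 189 171 157 170 191 202
221 221 221 222 222 222 221 220 217 207 189 167 144 129 133 153 172 183 176 159 163 186 200 205
222 221 221 222 221 221 222 221 221 220 217 206 186 159 137 133 143 152 150 153 177 198 205 206
221 221 222 222 222 222 222 221 221 222 221 219 215 200 181 156 134 125 133 160 192 206 208 206
```

```bash
python3 - <<'E'
from h import *
T=vision.read_camera("top");S=vision.read_camera("scene")
F=[]
for t,s in(((216.9,199.3),(278.6,271.9)),((244.85,200.2),(293,247.2))):
    P,e=tri(T,t,S,s);F.append(P);print("fin top",P,e)
d=F[0]-F[1];print(d,np.linalg.norm(d),"yaw",np.degrees(np.arctan2(-d[0],d[1])))
# head corners: top-view heads = sole level ; yaw from them
for z in(.11,.13):
    print([plane(T,p,z)[:2] for p in((212.2,189.4),(227.7,189.7),(239.2,190.1),(254.7,190.3))])
for nm,c,box,k in(("top",T,(197,170,80,64),8),):
    x0,y0,w,h=box;g=cv2.cvtColor(c["frame"],cv2.COLOR_RGB2GRAY).astype(float)
    # beam upper edge: strongest negative->positive row gradient near rows 206-213 ; bed high edge rows 174-182; base low edge 224-233
    for lab,r0,r1,sg,cols in(("beam up",204,212,1,list(range(214,226))+list(range(242,253))),("beam low",216,225,-1,range(215,258)),("base low",223,234,-1,range(215,262)),("bed high",172,183,0,range(212,262))):
        pts=[]
        for x in cols:
            q=np.diff(g[r0:r1+1,x]);q=np.abs(q) if sg==0 else np.clip(q*sg,0,None)
            i=q.argmax();sl=slice(max(0,i-1),i+2);pts.append((x,r0+.5+(np.arange(len(q))[sl]*q[sl]).sum()/q[sl].sum()))
        pts=np.array(pts,np.float32);l=cv2.fitLine(pts,cv2.DIST_HUBER,0,.01,.01).ravel();print(lab,np.degrees(np.arctan2(l[1],l[0])),l[2:])
for p in F:
    for a in(0,): print(proj(T,p),proj(S,p))
print(plane(T,(303,205),.0))
E
```

```text
fin top [0.5517 0.2001 0.1711] 0.0004843904404594346
fin top [0.5487 0.1206 0.1693] 0.0016698939232062445
[0.003  0.0795 0.0018] 0.0795844053129689 yaw -2.1688947903145688
[array([0.5884, 0.2293]), array([0.5875, 0.1827]), array([0.5862, 0.148 ]), array([0.5856, 0.1013])]
[array([0.5858, 0.2243]), array([0.5849, 0.1785]), array([0.5837, 0.1445]), array([0.5831, 0.0985])]
beam up 2.8868155 [228.4    210.1258]
beam low 2.7872288 [234.     221.3152]
base low 2.0456476 [237.5    228.2404]
bed high 4.70177 [238.8    177.0719]
[216.9219 199.3821] [278.509  271.8801]
[244.9236 200.4824] [292.6944 247.1354]
[ 0.5508 -0.0429  0.    ]
```

```bash
python3 - <<'E'
from h import *
T=vision.read_camera("top")
p=plane(T,(231,210.2),.1355);a=np.radians(-2.4)
xb=p[0]+.0245;print(p,xb)
for F in([.5517,.2001],[.5487,.1206]):
    # along stand x
    dx=np.dot(np.array(F)-[xb-.0245,p[1]],[np.cos(a),np.sin(a)])-.0245
    u=(dx+.0325)/.866;print("u",u,"z pred",.085+.5*u+.065*.866)
# reachability test, both grasps
from scipy.spatial.transform import Rotation as Ro
for pos in([.55,.2,.16],[.62,.2,.22]):
  for f in(0,180):
    R=Ro.from_euler('z',-2.4,degrees=True)*Ro.from_euler('y',-30,degrees=True)*Ro.from_euler('x',180,degrees=True)*Ro.from_euler('z',f,degrees=True)
    print(f,R.as_matrix()[:,2],kinematics.solve_ik(pos,R.as_quat()))
for f in(0,180):
    R=Ro.from_euler('z',17.3+f,degrees=True)*Ro.from_euler('x',180,degrees=True)
    print("tray",f,kinematics.solve_ik([.54,-.23,.06],R.as_quat()))
E
```

```text
[0.5234 0.1664 0.1355] 0.5479197821522361
u 0.04023719377182926 z pred 0.16140859688591463
u 0.040620272272031105 z pred 0.16160013613601557
0 [ 0.4996 -0.0209 -0.866 ] [ 0.4871  0.2574  2.1334 -0.7421  0.3826  2.7442]
180 [ 0.4996 -0.0209 -0.866 ] [ 0.4871  0.2574  2.1334 -0.7421  0.3826 -0.3974]
0 [ 0.4996 -0.0209 -0.866 ] [ 0.4218  0.2501  1.9614 -0.4824  0.5029  2.4096]
180 [ 0.4996 -0.0209 -0.866 ] [ 0.4218  0.2501  1.9614 -0.4824  0.5029 -0.732 ]
tray 0 [-0.4052  0.5317  1.8479 -0.      0.762   0.8636]
tray 180 [-0.4052  0.5317  1.8479  0.      0.762  -2.2779]
```

```bash
cat >> h.py <<'E'
from scipy.spatial.transform import Rotation as Ro
YAW=-2.4
B=Ro.from_euler('z',YAW,degrees=True)*Ro.from_euler('y',-30,degrees=True)
ex,ey,n=B.as_matrix().T
R0=B*Ro.from_euler('x',180,degrees=True)*Ro.from_euler('z',180,degrees=True)
FIN={"L":np.array([.5520,.2003,.165]),"R":np.array([.5490,.1208,.165])}
DEPTH=.010
def wpose(w,th,s,up=0.):
    g=FIN[w]-DEPTH*n;P=g-.058*ex
    q=Ro.from_rotvec(n*np.radians(th))
    return P+q.apply((.058+s)*ex)+n*(.15*s+up),(q*R0).as_quat()
def line(p,q=None,v=.15):bot.servo_line(list(p),None if q is None else list(q),velocity=v)
def st():
    o=get_obs();f=o["wrist_force"];print("t%.1f F %s T %s w%.4f g%.0f p%s"%(o["time_s"],f.round(1),o["ft_torque"].round(2),o["gripper_width"],o["grip_force"],o["position"].round(4)));return o
def save(n,c,x0,y0,w,h,k):
    im=vision.read_camera(c)["frame"][y0:y0+h,x0:x0+w,::-1];cv2.imwrite("pics/"+n,cv2.resize(im,None,fx=k,fy=k,interpolation=cv2.INTER_CUBIC))
E
python3 - <<'E'
from h import *
bot.reach([.40,.05,.38],list(R0.as_quat()));st()
hand.move_gripper(.045,60)
p,q=wpose("R",0,0,.08);line(p,q,.2);st()
p,q=wpose("R",0,0,.0);line(p,q,.06);st()
T=vision.read_camera("top")["frame"][165:240,190:280,::-1];S=vision.read_camera("scene")["frame"][220:310,235:335,::-1]
a=cv2.resize(T,(400,333),interpolation=2);b=cv2.resize(S,(400,360),interpolation=2)
o=np.zeros((360,800,3),np.uint8);o[:333,:400]=a;o[:,400:]=b;cv2.imwrite("pics/g1.png",o)
E
```

```text
t2.8 F [ 0.1 -0.2 -1.3] T [ 0.04  0.2  -0.03] w0.0857 g0 p[0.4003 0.0497 0.38  ]
t4.4 F [0.  0.8 0.2] T [-0.03  0.25  0.01] w0.0453 g0 p[0.5139 0.1222 0.2261]
t5.9 F [-0.4 -0.4 -0.4] T [0.   0.22 0.01] w0.0449 g0 p[0.554  0.1206 0.1567]
```

View pics/g1.png

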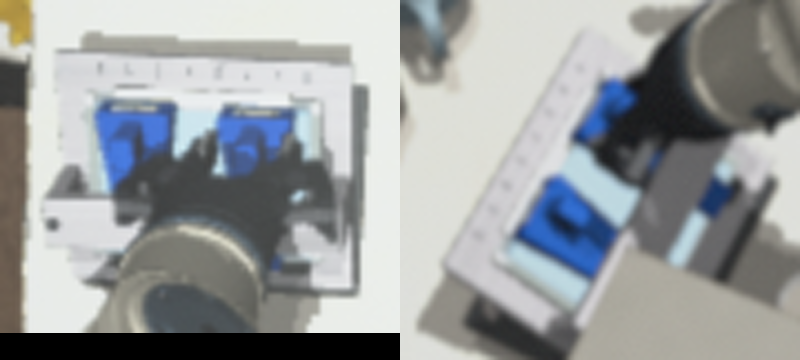

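The top part shows the fingers at (200,145) and (290,145), straddling the right fin at (243,145) with no contact force. I close the gripper and start rocking.

```bash
cat >> h.py <<'E'
def rock(w,th0,s0,turns,ds=.0027,amp=7.,v=.03):
    th,s=th0,s0
    for i in range(turns):
        tgt=-amp if th>0 else amp
        d=ds if th else ds/2
        p,q=wpose(w,(th+tgt)/2,s+d/2);line(p,q,v)
        p,q=wpose(w,tgt,s+d);line(p,q,v)
        th=tgt;s+=d
        o=get_obs();f=o["wrist_force"];T=o["ft_torque"]
        print("th%+.0f s%.1f along %.1f side %.1f norm %.1f Tn %.2f w%.4f t%.1f"%(th,s*1e3,f@ex,f@ey,f@n,T@n,o["gripper_width"],o["time_s"]))
    return th,s
E
python3 - <<'E'
from h import *
hand.move_gripper(0.0,70);st()
print(rock("R",0,0,3))
E
```

```text
t6.4 F [-3.4 -2.9  6.7] T [-0.67  0.2  -0.02] w0.0124 g73 p[0.554  0.1202 0.1567]
th+7 s1.4 along -1.1 side -3.9 norm 6.7 Tn 0.12 w0.0131 t7.0
th-7 s4.0 along -4.6 side 0.5 norm 4.4 Tn 0.02 w0.0132 t7.8
th+7 s6.8 along -5.2 side -0.1 norm 3.6 Tn -0.01 w0.0126 t8.6
(7.0, 0.00675)
```

```bash
python3 - <<'E'
from h import *
th,s=rock("R",7,.00675,8)
print(th,s)
T=vision.read_camera("top")["frame"][165:240,190:280,::-1];S=vision.read_camera("scene")["frame"][220:310,235:335,::-1]
a=cv2.resize(T,(400,333),interpolation=2);b=cv2.resize(S,(400,360),interpolation=2)
o=np.zeros((360,800,3),np.uint8);o[:333,:400]=a;o[:,400:]=b;cv2.imwrite("pics/g2.png",o)
E
```

```text
th-7 s9.4 along -7.1 side 1.2 norm 1.1 Tn -0.05 w0.0130 t9.4
th+7 s12.2 along -6.8 side -1.1 norm 1.1 Tn 0.03 w0.0128 t10.3
th-7 s14.9 along -7.7 side 1.3 norm 0.4 Tn -0.03 w0.0132 t11.2
th+7 s17.6 along -6.2 side -0.8 norm 0.5 Tn 0.09 w0.0127 t12.1
th-7 s20.3 along -7.1 side 0.4 norm -1.6 Tn -0.10 w0.0131 t13.0
th+7 s23.0 along -5.5 side -0.4 norm -0.5 Tn 0.13 w0.0130 t14.0
th-7 s25.7 along -0.2 side 0.6 norm 0.4 Tn 0.02 w0.0129 t14.9
th+7 s28.4 along -0.2 side 0.7 norm -0.4 Tn 0.05 w0.0135 t15.9
7.0 0.028350000000000007
```

View pics/g2.png

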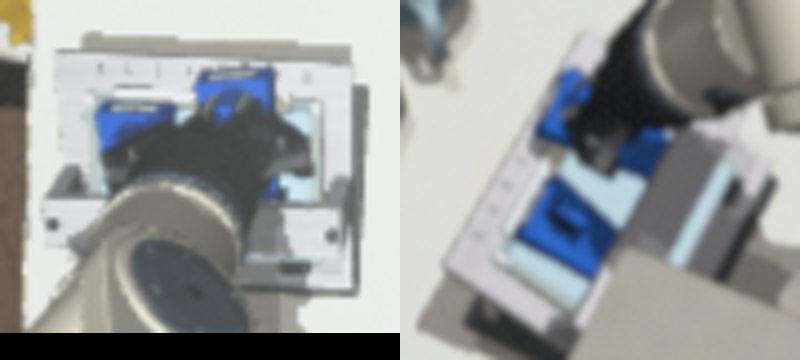

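Right wedge (top part ≈(235,95)) has moved up-slope; the force dropped to zero at 25 mm and the stand has not moved. I draw it clear, lift it, and refit the tray edges meanwhile.

```bash
python3 - <<'E'
from h import *
for th,s,v in((0,.031,.04),(0,.078,.08)):
    p,q=wpose("R",th,s);line(p,q,v)
st()
p,q=wpose("R",0,.078);p=p+[0,0,.15];line(p,q,.15);o=st()
for n_,box in(("top",(325,175,75,65)),("scene",(315,150,60,55))):
    c=vision.read_camera(n_);x0,y0,w,h=box;k=8
    im=cv2.resize(c["frame"][y0:y0+h,x0:x0+w],None,fx=k,fy=k,interpolation=cv2.INTER_CUBIC)
    g=cv2.cvtColor(im,cv2.COLOR_RGB2HSV);m=((g[...,2]<150)|((g[...,0]>100)&(g[...,0]<125)&(g[...,1]>110))).astype(np.uint8)
    m=cv2.morphologyEx(m,cv2.MORPH_OPEN,np.ones((21,21)))
    cs,_=cv2.findContours(m,0,1);q=max(cs,key=cv2.contourArea)
    pts=np.array([plane(c,(p+.5)/k-.5+[x0,y0],.022)[:2] for p in q[:,0].astype(float)])
    r=cv2.minAreaRect((pts*1e3).astype(np.float32));print(n_,r)
    a=np.radians(17.3);E=np.array([[np.cos(a),np.sin(a)],[-np.sin(a),np.cos(a)]])
    L=(pts-[.5387,-.234])@E.T;out=[]
    for ax,sg in((0,1),(0,-1),(1,1),(1,-1)):
        sel=L[(L[:,ax]*sg>.055)&(abs(L[:,1-ax])<.045)]
        f=np.polyfit(sel[:,1-ax],sel[:,ax],1,w=None);out.append((round(f[1]*1e3,1),round(np.degrees(np.arctan(f[0])),2),len(sel)))
    print(" +x,-x,+y,-y:",out)
E
```

```text
t17.2 F [-0.9 -0.5 -1.3] T [-0.02  0.34 -0.06] w0.0132 g72 p[0.615  0.1179 0.2049]
t18.4 F [-1.6  0.2 -1.3] T [-0.01  0.33  0.02] w0.0129 g72 p[0.6151 0.1179 0.3542]
top ((537.8269653320312, -233.99705505371094), (130.65374755859375, 135.15048217773438), 17.079092025756836)
 +x,-x,+y,-y: [(np.float64(63.7), np.float64(0.16), 209), (np.float64(-64.6), np.float64(-1.9), 215), (np.float64(67.2), np.float64(-0.22), 213), (np.float64(-62.7), np.float64(-2.3), 246)]
scene ((517.7462768554688, -185.541259765625), (198.16156005859375, 78.664794921875), 27.991567611694336)Traceback (most recent call last):
  File "<stdin>", line 18, in <module>
    raise TypeError("expected non-empty vector for x")
TypeError: expected non-empty vector for x
```

```bash
cat >> h.py <<'E'
TC=np.array([.5382,-.2338]);TY=17.2
def tpose(x,y,z,head):  # head=+1: head to tray +x
    c,s=np.cos(np.radians(TY)),np.sin(np.radians(TY))
    xy=TC+[c*x-s*y,s*x+c*y]
    q=Ro.from_euler('z',TY+(0 if head>0 else 180),degrees=True)*Ro.from_euler('x',180,degrees=True)*Ro.from_euler('z',180,degrees=True)
    return [xy[0],xy[1],z],list(q.as_quat())
E
python3 - <<'E'
from h import *
p,q=tpose(.043,0,.30,1)
bot.reach(p,q);st()
p,q=tpose(.043,0,.085,1);line(p,q,.15);st()
T=vision.read_camera("top")["frame"][165:245,310:410,::-1];S=vision.read_camera("scene")["frame"][130:220,290:390,::-1]
a=cv2.resize(T,(400,320),interpolation=2);b=cv2.resize(S,(400,360),interpolation=2)
o=np.zeros((360,800,3),np.uint8);o[:320,:400]=a;o[:,400:]=b;cv2.imwrite("pics/g3.png",o)
E
```

```text
t19.8 F [ 0.1 -0.8 -0.8] T [-0.01 -0.    0.01] w0.0130 g72 p[ 0.5795 -0.2204  0.2999]
t21.4 F [ 0.7  0.2 -0.3] T [ 0.   -0.03  0.06] w0.0130 g72 p[ 0.5798 -0.2213  0.0859]
```

View pics/g3.png

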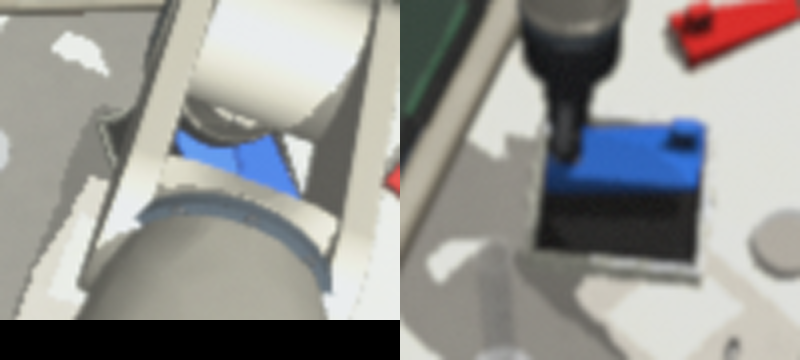

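Scene part: the held wedge (head at (560,160)) hangs over the middle lane next to the spare, parallel to it. I lower it and watch the force.

```bash
cat >> h.py <<'E'
def lower(x,y,head,z0,zmin=.040):
    p,q=tpose(x,y,z0,head);line(p,q,.08);z=z0
    f0=get_obs()["wrist_force"]
    while z>zmin:
        z-=.0015;p,q=tpose(x,y,z,head);line(p,q,.02)
        d=get_obs()["wrist_force"]-f0;print("%.4f"%z,d.round(1))
        if np.linalg.norm(d)>5:break
    return z
E
python3 - <<'E'
from h import *
z=lower(.043,0,1,.058);st()
E
```

```text
0.0565 [ 0.2  0.9 -1.7]
0.0550 [-0.2  0.4 -1.6]
0.0535 [ 0.9  0.7 -1.4]
0.0520 [ 0.9  2.  -1.2]
0.0505 [ 0.6  1.  -0.9]
0.0490 [ 1.2  1.9 -1.5]
0.0475 [ 0.7  0.8 -0.3]
0.0460 [-1.8  2.1  8.9]
t23.9 F [-2.2  1.   9.1] T [0.29 0.4  0.02] w0.0126 g73 p[ 0.5794 -0.2212  0.0469]
```

```bash
python3 - <<'E'
from h import *
hand.move_gripper(.034,70);st()
p,q=tpose(.043,0,.12,1);line(p,q,.12)
p,q=tpose(.043,0,.30,1);line(p,q,.3);st()
bot.reach([.42,.12,.36],list(R0.as_quat()));st()
T=vision.read_camera("top")["frame"];S=vision.read_camera("scene")["frame"]
a=cv2.resize(T[165:245,310:410,::-1],(400,320),interpolation=2);b=cv2.resize(S[140:215,300:400,::-1],(400,300),interpolation=2)
c=cv2.resize(T[165:240,190:280,::-1],(336,280),interpolation=2);d=cv2.resize(S[225:310,240:340,::-1],(329,280),interpolation=2)
o=np.zeros((600,800,3),np.uint8);o[:320,:400]=a;o[:300,400:]=b;o[320:,:336]=c;o[320:,400:729]=d;cv2.imwrite("pics/g4.png",o)
E
```

```text
t24.3 F [-0.2 -0.6 -0.1] T [-0.03  0.03  0.01] w0.0339 g0 p[ 0.5792 -0.2211  0.0458]
t25.8 F [-0.6  0.7 -1. ] T [-0.   -0.   -0.09] w0.0341 g0 p[ 0.5786 -0.2208  0.2986]
t27.2 F [-0.5 -0.7 -0.4] T [0.   0.15 0.  ] w0.0339 g0 p[0.4204 0.1198 0.3597]
```

View pics/g4.png

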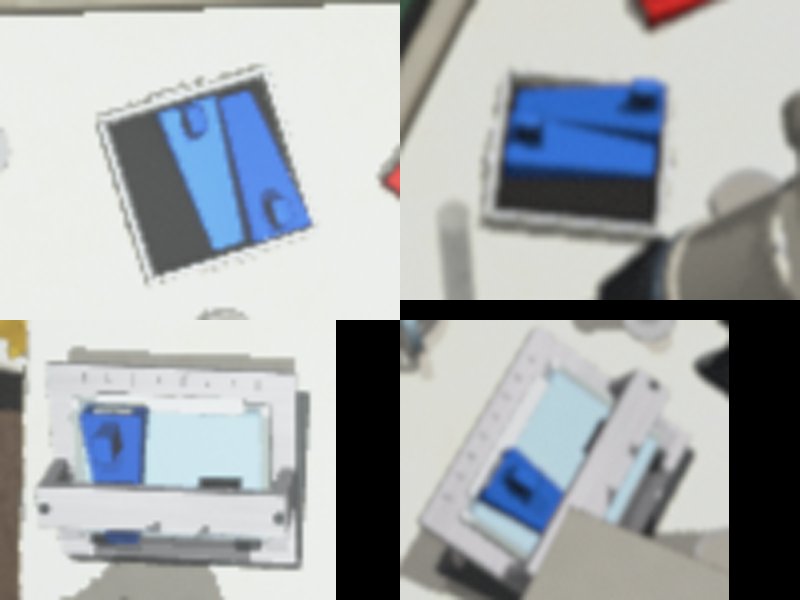

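The right wedge lies flat in the middle lane, head at (190,120), the spare undisturbed. The free lane is the left dark strip; the stand and cassette are unmoved. Now the left wedge, gripped 2 mm higher.

```bash
sed -i 's/^DEPTH=.*/DEPTH=.008/' h.py; python3 - <<'E'
from h import *
hand.move_gripper(.045,70)
p,q=wpose("L",0,0,.08);line(p,q,.2)
p,q=wpose("L",0,0,.0);line(p,q,.07);o=st()
if abs(o["wrist_force"]).max()<4:
    hand.move_gripper(0.0,70);o=st()
    if .011<o["gripper_width"]<.016: print(rock("L",0,0,3))
E
```

```text
t29.9 F [ 0.2  0.2 -1. ] T [-0.04  0.28 -0.02] w0.0451 g0 p[0.5561 0.2002 0.1585]
t30.3 F [-1.9 -2.1  5.2] T [-0.42  0.31 -0.01] w0.0131 g69 p[0.5561 0.1999 0.1586]
th+7 s1.4 along -0.8 side -3.5 norm 6.7 Tn 0.07 w0.0131 t30.9
th-7 s4.0 along -5.5 side 0.7 norm 4.5 Tn 0.04 w0.0128 t31.7
th+7 s6.8 along -6.4 side -0.4 norm 4.0 Tn -0.01 w0.0129 t32.5
(7.0, 0.00675)
```

```bash
python3 - <<'E'
from h import *
th,s=rock("L",7,.00675,8)
f=get_obs()["wrist_force"]
if np.linalg.norm(f)<5:
    for th,s,v in((0,.031,.04),(0,.078,.08)):
        p,q=wpose("L",th,s);line(p,q,v)
    st();line(p+np.array([0,0,.15]),q,.15);st()
    p,q=tpose(-.043,.0415,.30,-1);bot.reach(p,q);st()
    p,q=tpose(-.043,.0415,.085,-1);line(p,q,.15);st()
    T=vision.read_camera("top")["frame"];S=vision.read_camera("scene")["frame"]
    a=cv2.resize(T[165:245,310:410,::-1],(400,320),interpolation=2);b=cv2.resize(S[140:215,300:400,::-1],(400,300),interpolation=2)
    o=np.zeros((320,800,3),np.uint8);o[:320,:400]=a;o[:300,400:]=b;cv2.imwrite("pics/g5.png",o)
E
```

```text
th-7 s9.4 along -7.4 side 1.0 norm 2.8 Tn -0.04 w0.0128 t33.3
th+7 s12.2 along -6.8 side -1.5 norm 3.2 Tn 0.08 w0.0127 t34.2
th-7 s14.9 along -7.0 side 1.5 norm 2.0 Tn -0.06 w0.0128 t35.1
th+7 s17.6 along -5.3 side -0.2 norm 2.3 Tn 0.12 w0.0130 t36.0
th-7 s20.3 along -6.7 side 1.3 norm 1.3 Tn -0.11 w0.0130 t36.9
th+7 s23.0 along -5.6 side -1.4 norm 1.1 Tn 0.10 w0.0129 t37.9
th-7 s25.7 along -0.1 side -0.0 norm 1.5 Tn 0.01 w0.0133 t38.9
th+7 s28.4 along -0.9 side -0.0 norm 1.2 Tn -0.02 w0.0128 t39.9
t41.0 F [-0.3  0.1 -1.1] T [0.05 0.28 0.05] w0.0127 g68 p[0.6171 0.1974 0.2067]
t42.2 F [-0.1 -0.5 -2.3] T [0.04 0.31 0.01] w0.0130 g68 p[0.6171 0.1973 0.3559]
t43.8 F [ 0.8  0.4 -0.1] T [0.02 0.01 0.05] w0.0130 g68 p[ 0.485  -0.2065  0.2998]
t45.4 F [-0.1 -0.6 -0.4] T [0.03 0.04 0.05] w0.0129 g68 p[ 0.4854 -0.2071  0.0857]
```

View pics/g5.png

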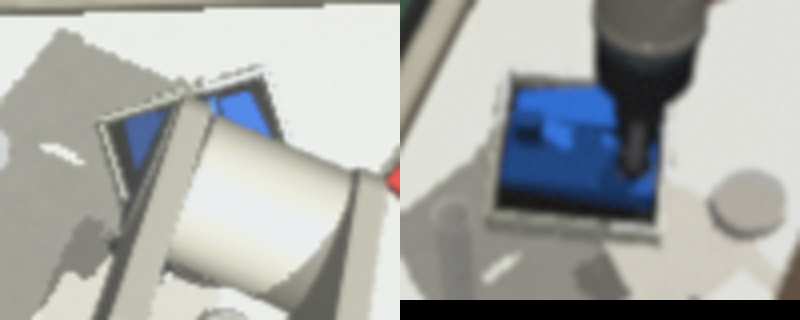

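The third wedge hangs over the free lane, head toward the robot (fin at ≈(635,165) in the scene part). I lower it; floor contact should come at about 0.048.

```bash
python3 - <<'E'
from h import *
z=lower(-.043,.0415,-1,.060);st()
E
```

```text
0.0585 [-0.9 -0.7  0.7]
0.0570 [-0.2 -0.3  0.4]
0.0555 [-0.2 -0.9  0.7]
0.0540 [ 0.1 -1.2  0.7]
0.0525 [-0.1  0.1 -0.6]
0.0510 [ 0.2 -0.2 -0.1]
0.0495 [-0.7 -0.5 -0.5]
0.0480 [-4.   0.8 12.7]
t47.9 F [-3.9  1.3 11.6] T [0.22 0.53 0.  ] w0.0129 g70 p[ 0.485  -0.2069  0.0488]
```

```bash
python3 - <<'E'
from h import *
hand.move_gripper(.034,70);st()
p,q=tpose(-.043,.0415,.12,-1);line(p,q,.12)
p,q=tpose(-.043,.0415,.30,-1);line(p,q,.3)
bot.goto_joints([-1.165,.353,1.633,0,1.155,0]);st()
T=vision.read_camera("top")["frame"];S=vision.read_camera("scene")["frame"]
a=cv2.resize(T[165:245,310:410,::-1],(400,320),interpolation=2);b=cv2.resize(S[140:215,300:400,::-1],(400,300),interpolation=2)
c=cv2.resize(T[110:275,190:410,::-1],(373,280),interpolation=2);d=cv2.resize(S[225:310,240:340,::-1],(329,280),interpolation=2)
o=np.zeros((600,800,3),np.uint8);o[:320,:400]=a;o[:300,400:]=b;o[320:,:373]=c;o[320:,400:729]=d;cv2.imwrite("pics/g6.png",o)
E
```

```text
t48.2 F [-0.3 -1.1 -0.4] T [-0.02  0.01  0.07] w0.0343 g0 p[ 0.4849 -0.2069  0.0479]
t51.4 F [-0.2 -0.9 -0.2] T [-0.01 -0.04 -0.  ] w0.0340 g0 p[ 0.249  -0.5733  0.2484]
```

View pics/g6.png

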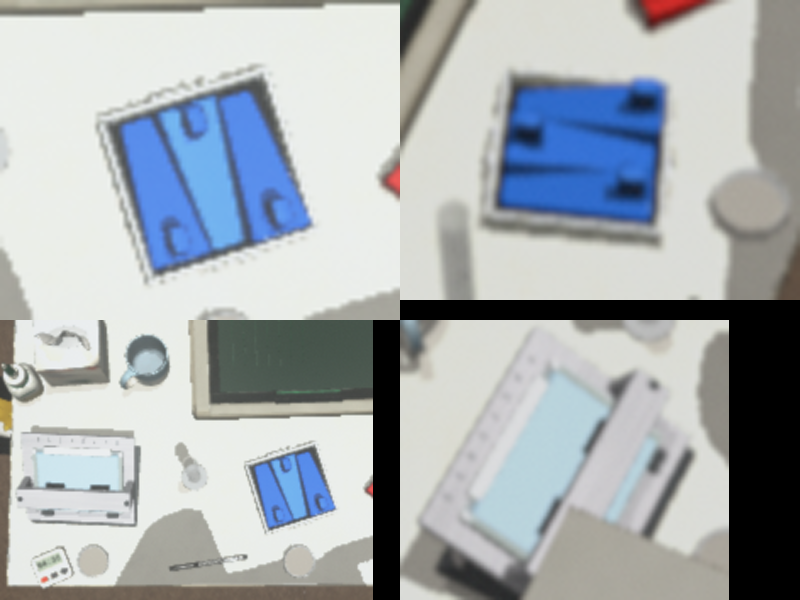

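All three wedges lie flat and alternating in the tray (fins at (190,120), (175,240) and (278,210)). The cassette is in the stand, and the stand and bystanders are where they were.

```bash
python3 -c "
from workcell import *
print(hand_in())"
```

```text
the job is handed in; nothing more can be done
None
```

I rocked both wedges free and laid them head to tail beside the spare in the tray, then handed the job in at about 51 s; the last pictures show the stand, cassette and other things where they were.

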